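Find the full tea tin on the display rack

TASK

Two of the three identical tea tins leaning in the counter's display rack are empty dummies and one is still full. Lift each in turn a few centimetres, from the robot's left to its right, to feel its weight, with the other two sitting in their own pockets meanwhile; then take the full one out and set it down upright, without dropping it, in the shallow wooden tray. Leave the two empty tins in their own pockets and do not disturb the other goods on the counter.

Things in the scene. Friction and masses are not known exactly. Their poses are not given: they have to be found in the camera images.
- tin_a_center (a point): one of three outwardly identical closed square tea tins (bare metal, brown paper band, pale metal lid), 58 x 58 x 90 mm; this point is its centre, half-way up; its z axis runs up through the lid, so it leans 30 degrees while in the rack. Two tins weigh 0.09 to 0.13 kg, one weighs 0.40 to 0.50 kg, in any pocket. Grip it 15 to 30 mm below its top: deeper, the gripper meets the lid
- tin_b_center (a point): one of three outwardly identical closed square tea tins (bare metal, brown paper band, pale metal lid), 58 x 58 x 90 mm; this point is its centre, half-way up; its z axis runs up through the lid, so it leans 30 degrees while in the rack. Two tins weigh 0.09 to 0.13 kg, one weighs 0.40 to 0.50 kg, in any pocket. Grip it 15 to 30 mm below its top: deeper, the gripper meets the lid
- tin_c_center (a point): one of three outwardly identical closed square tea tins (bare metal, brown paper band, pale metal lid), 58 x 58 x 90 mm; this point is its centre, half-way up; its z axis runs up through the lid, so it leans 30 degrees while in the rack. Two tins weigh 0.09 to 0.13 kg, one weighs 0.40 to 0.50 kg, in any pocket. Grip it 15 to 30 mm below its top: deeper, the gripper meets the lid
- cradle: sloping part of the wooden display rack, fixed; place and yaw change. Origin: on the pocket floor, middle pocket's centre. z: up along the leaning tins (30 degrees from vertical, tops towards the robot); y: along the row to the robot's left; x: forward and up. Pockets at y = +130 (left), 0 and -130 mm (right); a seated tin's centre is at x = 0, z = 45 mm
- middle_pocket (a point): centre of the middle pocket's floor (all three pockets are alike). Each leaves a tin 4 mm play either side in the cradle's y and 7 mm towards its +x. Side walls 4 mm thick, 16 mm high; front wall (+x) 32 mm and back rest (-x) 36 mm high, so a tin comes out along the cradle's z only
- header_rail (a point): middle of the metal header rail, at x = 88, z = 165 mm in the cradle's frame: 10 mm thick (cradle x), 26 mm high (cradle z), along the whole row, on thin posts at cradle y = +-207 mm. It is in the way of a vertical gripper over the tins; come in along the tins' own axis
- tray: shallow square wooden tray, fixed to the counter, 150 x 150 mm outside, 138 mm inside, rim 18 mm high, floor 6 mm above the counter; origin at the centre of its underside; may stand to the left or right of the rack (a biscuit carton of the same footprint, 60 mm high, stands on the other side)
- candy_box: flat red box 60 x 95 x 32 mm, in front of the rack on the robot's side; bystander, leave it alone; origin at the centre of its underside
- fish_can: low can, 72 mm across, 45 mm high, in front of the rack on the robot's side; bystander, leave it alone; origin at the centre of its underside
- sauce_bottle: brown sauce bottle, 64 mm across, 200 mm high, right of the rack; bystander, leave it alone; origin at the centre of its underside
- pickle_jar: glass jar, 74 mm across, 100 mm high, left of the rack; bystander, leave it alone; origin at the centre of its underside
- drink_can: green drink can, 62 mm across, 115 mm high, beyond the rack; bystander, leave it alone; origin at the centre of its underside
- tea_packet: green packet 60 x 120 x 45 mm, beyond the rack; bystander, leave it alone; origin at the centre of its underside
- cup: white mug, 76 mm across, 85 mm high, far right; bystander, leave it alone; origin at the centre of its underside

How it is judged:
On the way, in this order (a step that is already met when the one before it is completed fails the run):
1. the tin in the robot's left pocket is lifted at least 15 mm by the fingers while the other two sit in their own pockets (((z of tin_a_center in the frame of cradle between 0.06 and 0.3 m and y of tin_a_center in the frame of cradle between 0.09 and 0.17 m and contact force between the fingers and tin_a above 0.5 N and distance of tin_b_center from where it was at the start of the episode below 0.018 m and distance of tin_c_center from where it was at the start of the episode below 0.018 m) or (z of tin_b_center in the frame of cradle between 0.06 and 0.3 m and y of tin_b_center in the frame of cradle between 0.09 and 0.17 m and contact force between the fingers and tin_b above 0.5 N and distance of tin_a_center from where it was at the start of the episode below 0.018 m and distance of tin_c_center from where it was at the start of the episode below 0.018 m) or (z of tin_c_center in the frame of cradle between 0.06 and 0.3 m and y of tin_c_center in the frame of cradle between 0.09 and 0.17 m and contact force between the fingers and tin_c above 0.5 N and distance of tin_a_center from where it was at the start of the episode below 0.018 m and distance of tin_b_center from where it was at the start of the episode below 0.018 m))), for 0.2 s.
2. the tin in the middle pocket is lifted at least 15 mm by the fingers while the other two sit in their own pockets (((z of tin_a_center in the frame of cradle between 0.06 and 0.3 m and y of tin_a_center in the frame of cradle between -0.04 and 0.04 m and contact force between the fingers and tin_a above 0.5 N and distance of tin_b_center from where it was at the start of the episode below 0.018 m and distance of tin_c_center from where it was at the start of the episode below 0.018 m) or (z of tin_b_center in the frame of cradle between 0.06 and 0.3 m and y of tin_b_center in the frame of cradle between -0.04 and 0.04 m and contact force between the fingers and tin_b above 0.5 N and distance of tin_a_center from where it was at the start of the episode below 0.018 m and distance of tin_c_center from where it was at the start of the episode below 0.018 m) or (z of tin_c_center in the frame of cradle between 0.06 and 0.3 m and y of tin_c_center in the frame of cradle between -0.04 and 0.04 m and contact force between the fingers and tin_c above 0.5 N and distance of tin_a_center from where it was at the start of the episode below 0.018 m and distance of tin_b_center from where it was at the start of the episode below 0.018 m))), for 0.2 s.
3. the tin in the robot's right pocket is lifted at least 15 mm by the fingers while the other two sit in their own pockets (((z of tin_a_center in the frame of cradle between 0.06 and 0.3 m and y of tin_a_center in the frame of cradle between -0.17 and -0.09 m and contact force between the fingers and tin_a above 0.5 N and distance of tin_b_center from where it was at the start of the episode below 0.018 m and distance of tin_c_center from where it was at the start of the episode below 0.018 m) or (z of tin_b_center in the frame of cradle between 0.06 and 0.3 m and y of tin_b_center in the frame of cradle between -0.17 and -0.09 m and contact force between the fingers and tin_b above 0.5 N and distance of tin_a_center from where it was at the start of the episode below 0.018 m and distance of tin_c_center from where it was at the start of the episode below 0.018 m) or (z of tin_c_center in the frame of cradle between 0.06 and 0.3 m and y of tin_c_center in the frame of cradle between -0.17 and -0.09 m and contact force between the fingers and tin_c above 0.5 N and distance of tin_a_center from where it was at the start of the episode below 0.018 m and distance of tin_b_center from where it was at the start of the episode below 0.018 m))), for 0.2 s.
4. the full tin is set down upright in the tray (its foot within 10 mm of the tray's floor, nearly still) while the fingers still hold it, and the other two sit in their own pockets (((x of tin_a_center in the frame of tray between -0.045 and 0.045 m and y of tin_a_center in the frame of tray between -0.045 and 0.045 m and z of tin_a_center in the frame of tray below 0.061 m and angle between tin_a_center's own z axis and vertical below 0.1 rad and contact force between the fingers and tin_a above 0.5 N and linear speed of tin_a below 0.06 m/s and distance of tin_b_center from where it was at the start of the episode below 0.018 m and distance of tin_c_center from where it was at the start of the episode below 0.018 m) or (x of tin_b_center in the frame of tray between -0.045 and 0.045 m and y of tin_b_center in the frame of tray between -0.045 and 0.045 m and z of tin_b_center in the frame of tray below 0.061 m and angle between tin_b_center's own z axis and vertical below 0.1 rad and contact force between the fingers and tin_b above 0.5 N and linear speed of tin_b below 0.06 m/s and distance of tin_a_center from where it was at the start of the episode below 0.018 m and distance of tin_c_center from where it was at the start of the episode below 0.018 m) or (x of tin_c_center in the frame of tray between -0.045 and 0.045 m and y of tin_c_center in the frame of tray between -0.045 and 0.045 m and z of tin_c_center in the frame of tray below 0.061 m and angle between tin_c_center's own z axis and vertical below 0.1 rad and contact force between the fingers and tin_c above 0.5 N and linear speed of tin_c below 0.06 m/s and distance of tin_a_center from where it was at the start of the episode below 0.018 m and distance of tin_b_center from where it was at the start of the episode below 0.018 m))), for 0.04 s.
At the end, for the whole second after the job is handed in: The full tin (it bears on the tray with more than 2.5 N) stands upright within 0.1 rad on the tray's floor, its centre within 45 mm of the tray's centre along each of the tray's sides, at rest and released; the two empty tins are at rest in their own pockets, within 18 mm of where they started (((x of tin_a_center in the frame of tray between -0.045 and 0.045 m and y of tin_a_center in the frame of tray between -0.045 and 0.045 m and z of tin_a_center in the frame of tray below 0.055 m and angle between tin_a_center's own z axis and vertical below 0.1 rad and contact force between tin_a and tray above 2.5 N and linear speed of each of tin_a, tin_b, tin_c below 0.02 m/s and distance of tin_b_center from where it was at the start of the episode below 0.018 m and distance of tin_c_center from where it was at the start of the episode below 0.018 m) or (x of tin_b_center in the frame of tray between -0.045 and 0.045 m and y of tin_b_center in the frame of tray between -0.045 and 0.045 m and z of tin_b_center in the frame of tray below 0.055 m and angle between tin_b_center's own z axis and vertical below 0.1 rad and contact force between tin_b and tray above 2.5 N and linear speed of each of tin_b, tin_a, tin_c below 0.02 m/s and distance of tin_a_center from where it was at the start of the episode below 0.018 m and distance of tin_c_center from where it was at the start of the episode below 0.018 m) or (x of tin_c_center in the frame of tray between -0.045 and 0.045 m and y of tin_c_center in the frame of tray between -0.045 and 0.045 m and z of tin_c_center in the frame of tray below 0.055 m and angle between tin_c_center's own z axis and vertical below 0.1 rad and contact force between tin_c and tray above 2.5 N and linear speed of each of tin_c, tin_a, tin_b below 0.02 m/s and distance of tin_a_center from where it was at the start of the episode below 0.018 m and distance of tin_b_center from where it was at the start of the episode below 0.018 m))); the robot touches nothing.
It fails at once if the other goods on the counter are pushed more than 30 mm or knocked over (distance of any of candy_box, fish_can, sauce_bottle, pickle_jar, drink_can, tea_packet, cup from where it was at the start of the episode above 0.03 m or angle between any of candy_box, fish_can, sauce_bottle, pickle_jar, drink_can, tea_packet, cup's own z axis and vertical above 0.5 rad).
It also fails if it takes over 64 s, if anything falls off the work surface, if the arm or the gripper's body presses on something with over 40 N, if the wrist force passes 120 N, or if a joint passes its speed limit or range.

ROBOT

A 7-joint arm with a two-finger parallel gripper is mounted at the origin on the work surface. World frame = base frame: x ahead of the robot, y to its left, z up, the work surface at z = 0. Lengths are in m, angles in rad, forces in N, time in s.
With the tool pointing down it reaches from about 0.35 to 0.9 m from the base axis. Payload 19.9 kg.
Tool frame: the origin (TCP) lies between the finger pads; the fingertips stand 11 mm ahead of it and the grasp point (between the pads) lies 8 mm behind it; z points along the fingers, y is the line along which they close (so a half turn about z gives the same grasp; the last joint's range is limited). The gripper opens to 85 mm and grips with 20 to 120 N. Pads are 22 mm wide; open, the fingers measure 114 mm over their backs; the gripper's body (76 mm by 85 mm) begins 54 mm behind the grasp point. The pads swing forward as they close: fully open they stand 13 mm farther back than shut.
Start: joints at [1.308, 0.417, -0.01, 1.614, 0.005, 1.111, -0.053], TCP at [0.137, -0.61, 0.242] pointing down, gripper open.
Joint ranges: [-2.81, 2.81], [-0.39, 2.02], [-1.27, 1.25], [0.06, 2.57], [-1.19, 4.33], [0.19, 2], [-2.82, 2.82]. Speed limits (rad/s): [1.89, 1.89, 2.39, 2.39, 3.01, 3.01, 3.01].

INTERFACE

Orientations are given as [roll, pitch, yaw] about the fixed x, y, z axes, in that order (R = Rz(yaw) Ry(pitch) Rx(roll)).
In Python, from cell import manip gives the robot as it stands. The module is installed in compiled form; this text tells all that it offers.
- The arm moves only by the shell command python3 -m pendant 'ROWS' [FORCE]. ROWS is JSON, one flat list of numbers, 5 for each row, row after row: the opening, from -1 (shut) to 1 (fully open), then the shift along the world's x, y, z in m, then the turn about the world's z in rad. A call has 1 to 12 rows; each row is the pose to reach, as a shift and turn from the pose commanded when the call began; what a row does not reach only later rows make up. A row lasts 1/12 s, in which the tool goes at most 41.7 mm and 7.16 degrees, less where a joint would pass 70% of its speed; a pose out of reach is approached as far as the arm can. A call with a gripper value outside its range is refused whole. The fingers move at their own pace and stop on an object; FORCE is the grip in N (left out, the last holds). Time passes only in rows, so rows that repeat a pose let the fingers close. It gives the time, the measured TCP pose, the force, the opening and the grip force at its end, in the units of the state.
- manip.sense(): the state, without advancing time (a new reading comes with each control period).
- manip.camera(name): name is "side" or "top" or "wrist"; returns (picture, depth): 384x512x3 uint8, red, green, blue; 384x512 float32, m along the optical axis (not along the pixel's ray), 0 where there is no reading.
- manip.camera_info(name): a dict with "fx", "fy", "cx", "cy" (pixels), "view" (4x4, takes a point from world to camera coordinates). Camera axes: x right, y down, z forward; pixel columns grow to the right and rows downward; lengths in m; the calibration is good to about 2 mm. The wrist camera is an equidistant fisheye: a pixel r from the principal point sees the ray r / f radians off the axis. A picture is of the moment at which its call begins: read the wrist's pose just before it. camera_info takes no time and is no camera call; for the wrist camera it gives the pose at the moment of the call.
- manip.hand_in(): hands the job in; it is judged then, once.
The state is a dict: "time_s": time; "joint_pos": joint angles; "dq": joint speeds; "joint_efforts": joint torques, N m; "eef_pos": TCP position; "orientation": TCP orientation; "wrist_force": force on the tool from outside, world axes, zero at the start; "ft_torque": the same for the moment, N m; "gripper_width": opening from 0.0 (shut) to 1.0 (fully open); "finger_force": force on a finger pad.
Only numpy, scipy, OpenCV 4.12 (cv2) and the standard library are available. Lean on these libraries where they do the work, as an engineer would, in place of code of your own. Each camera call takes 0.05 s, during which the arm holds its last target. There are 200 camera calls.

## Working session

There is one attempt and no reset: what is moved stays moved. The work goes in short steps, Python scripts to look and compute and a shell command to move; the robot and the scene stay as the last step left them, time stands still between calls to the robot, and variables do not carry over. Pictures are saved under pics/ and viewed, at most 10 in all, crops included, and the job is handed in when it is done.

```bash
mkdir -p pics; ls
python3 - <<'E'
from cell import manip
import cv2,numpy as np
s=manip.sense();print({k:np.round(v,3).tolist() for k,v in s.items()})
for n in("top","side"):
    p,d=manip.camera(n);i=manip.camera_info(n);print(n,i["fx"],i["fy"],i["cx"],i["cy"],np.round(i["view"],3).tolist())
    np.savez(f"{n}0.npz",p=p,d=d,v=i["view"],k=[i["fx"],i["fy"],i["cx"],i["cy"]])
    cv2.imwrite(f"pics/{n}0.png",cv2.resize(p[...,::-1],(768,576),interpolation=cv2.INTER_CUBIC))
i=manip.camera_info("wrist");print(np.round(i["view"],3).tolist(),i["fx"])
E
python3 -m pendant --help 2>&1 | head -20
```

```text
pics
{'time_s': 0.0, 'joint_pos': [1.307, 0.418, -0.01, 1.614, 0.005, 1.111, -0.053], 'dq': [-0.001, 0.0, -0.001, 0.002, 0.001, -0.001, -0.001], 'joint_efforts': [-0.001, -86.444, 0.679, -43.489, 0.019, 0.007, -0.0], 'eef_pos': [0.137, -0.609, 0.242], 'orientation': [-3.14, 0.0, 0.222], 'wrist_force': [0.023, 0.566, -0.275], 'ft_torque': [-0.044, -0.01, 0.02], 'finger_force': 0.0, 'gripper_width': 1.0}
top 484.3776368261003 484.3776368261003 257.6429620749682 198.47340741262335 [[0.002, -1.0, 0.011, -0.079], [-0.997, -0.003, -0.08, 0.598], [0.08, -0.01, -0.997, 1.613], [0.0, 0.0, 0.0, 1.0]]
side 371.5056335076669 371.5056335076669 249.859197699595 190.47356983731436 [[-0.993, -0.121, 0.016, 0.579], [-0.078, 0.527, -0.847, 0.217], [0.094, -0.841, -0.532, 1.273], [0.0, 0.0, 0.0, 1.0]]
[[0.22, -0.976, -0.002, -0.624], [-0.937, -0.212, 0.278, -0.036], [-0.271, -0.059, -0.961, 0.379], [0.0, 0.0, 0.0, 1.0]] 297.3186396354542
invalid input: not JSON, or not a number
```

View pics/top0.png

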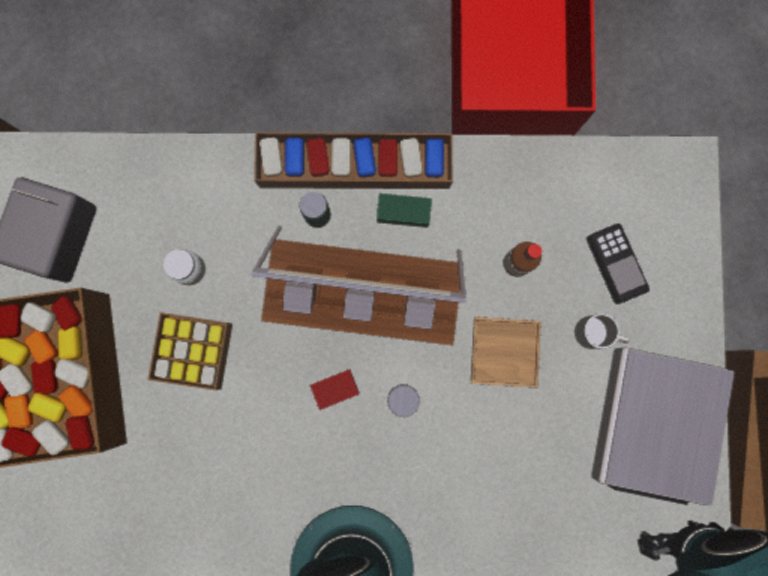

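View pics/side0.png

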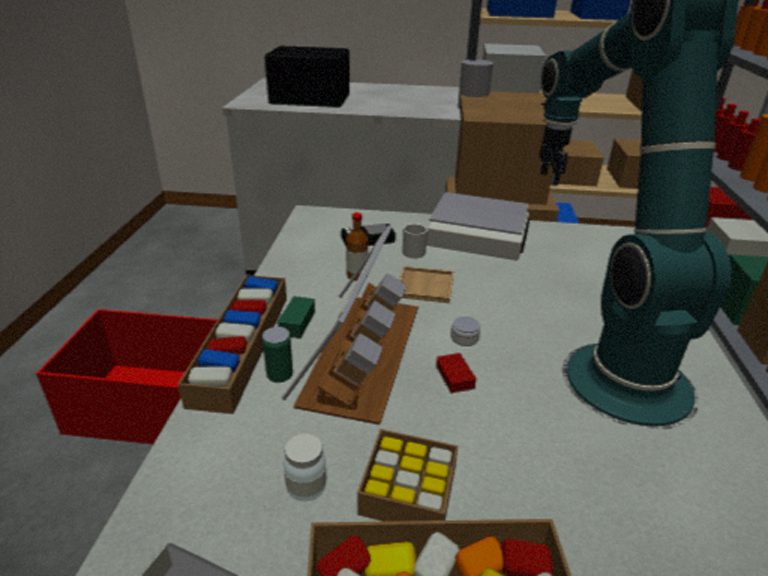

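```bash
cat > h.py <<'E'
import numpy as np,cv2
def load(n):
    z=np.load(n+".npz");return z["p"],z["d"],z["v"],z["k"]
def cloud(d,v,k):
    h,w=d.shape;u,r=np.meshgrid(np.arange(w),np.arange(h))
    P=np.stack([(u-k[2])/k[0]*d,(r-k[3])/k[1]*d,d],-1)
    return (P-v[:3,3])@v[:3,:3]
E
python3 - <<'E'
from h import *
p,d,v,k=load("top0");W=cloud(d,v,k)
hsv=cv2.cvtColor(p,cv2.COLOR_RGB2HSV)
roi=np.zeros(d.shape,bool);roi[150:235,165:315]=1
print("table z",np.median(W[265:275,240:260,2]))
# lids
g=(hsv[...,1]<60)&roi&(W[...,2]>.05)
lid=g&(W[...,2]<.15); rail=g&(W[...,2]>.17)
n,l,st,c=cv2.connectedComponentsWithStats(lid.astype(np.uint8))
for i in range(1,n):
    if st[i,4]<60: continue
    P=W[cv2.erode((l==i).astype(np.uint8),np.ones((3,3)))>0]; m=P.mean(0);_,s,V=np.linalg.svd(P-m);nn=V[2]*np.sign(V[2,2])
    box=cv2.minAreaRect((W[l==i][:,:2]*1000).astype(np.float32))
    print("lid",st[i],c[i].round(1),m.round(4),"normal",nn.round(3),"tilt",np.degrees(np.arccos(nn[2])).round(1),np.round(box[0],1),np.round(box[1],1),W[l==i][:,2].min().round(3),W[l==i][:,2].max().round(3))
R=W[rail];print("rail",rail.sum(),R.mean(0).round(3),R.min(0).round(3),R.max(0).round(3))
a=R[:,1];sel=lambda q:R[abs(a-np.quantile(a,q))<.02].mean(0).round(4)
print([sel(q) for q in(.05,.5,.95)])
# wooden base and tray
wood=(hsv[...,1]>70)&(hsv[...,0]<20)&(p[...,0]>90)
t=np.zeros_like(roi);t[205:265,305:370]=1
P=W[wood&t];b=cv2.minAreaRect((P[:,:2]*1000).astype(np.float32));print("tray",b,np.quantile(P[:,2],[.05,.5,.98]).round(3))
# other objects top heights
for n_,(x,y) in dict(candy=(334,389),fish=(404,400),sauce=(524,258),sb2=(534,252),cup=(600,330),jar=(182,265),carton=(190,350)).items():
    print(n_,W[int(y/1.5),int(x/1.5)].round(3))
E
```

```text
table z 0.00023337791270979305
lid [189 187  22  22 394] [198.6 197.6] [0.5922 0.1101 0.1255] normal [-0.394  0.062  0.917] tilt 23.5 [594.6 111.1] [59.1 67.3] 0.072 0.145
lid [229 192  21  22 379] [238.8 202.8] [ 0.5764 -0.0171  0.1257] normal [-0.401  0.034  0.916] tilt 23.7 [577.3 -17.2] [58.9 64.5] 0.066 0.142
lid [270 197  20  22 375] [279.3 207.8] [ 0.5604 -0.1455  0.1254] normal [-0.394  0.045  0.918] tilt 23.4 [ 561.8 -145.9] [59.4 65.4] 0.086 0.148
rail 971 [ 0.605 -0.021  0.279] [ 0.467 -0.235  0.173] [0.674 0.19  1.656]
[array([ 0.5895, -0.2192,  0.2281]), array([ 0.6063, -0.0269,  0.2403]), array([0.6389, 0.1754, 0.2267])]
tray ((484.46826171875, -242.1859130859375), (359.5377197265625, 149.3092803955078), 86.26221466064453) [0.001 0.007 0.024]
candy [0.395 0.04  0.032]
fish [ 0.373 -0.116  0.049]
sauce [ 0.672 -0.364  0.15 ]
sb2 [ 0.678 -0.375  0.201]
cup [ 0.527 -0.564  0.007]
jar [0.663 0.362 0.108]
carton [0.481 0.361 0.033]
```

Run:
```python
from h import *
Y=-.124;c,s=np.cos(Y),np.sin(Y)
ex=np.array([c,s,0]);ey=np.array([-s,c,0]);up=np.array([0,0,1.])
cz=-.5*ex+.8660254*up;cx=.8660254*ex+.5*up
cent=[(.594,.111),(.577,-.017),(.561,-.146)]
for n in("top0","side0"):
    p,d,v,k=load(n);W=cloud(d,v,k);hsv=cv2.cvtColor(p,cv2.COLOR_RGB2HSV)
    # surface normals from cloud
    dx=cv2.Sobel(W,cv2.CV_64F,1,0,ksize=3);dy=cv2.Sobel(W,cv2.CV_64F,0,1,ksize=3)
    N=np.cross(dy,dx);N/=np.linalg.norm(N,axis=-1,keepdims=True)+1e-9;N*=np.sign(N[...,2:])
    for m in cent:
        L=(np.hypot(W[...,0]-m[0],W[...,1]-m[1])<.045)&(W[...,2]>.08)&(W[...,2]<.16)&(N@cz>.93)&(hsv[...,1]<70)
        P=W[L];
        if len(P)<30: print(n,m,len(P));continue
        q=np.stack([P@cx,P@ey,P@cz],1)
        md=np.median(q[:,2]);q=q[abs(q[:,2]-md)<.004]
        A=P[abs(P@cz-md)<.004];A=A-A.mean(0);nn=np.linalg.svd(A)[2][2];nn*=np.sign(nn[2])
        lo,hi=np.quantile(q,[.02,.98],axis=0);mid=(lo+hi)/2
        C=mid[0]*cx+mid[1]*ey+mid[2]*cz
        print(n,len(q),"ext",(hi-lo).round(4),"tilt",np.degrees(np.arccos(nn[2])).round(1),"yaw",np.degrees(np.arctan2(-nn[1],-nn[0])).round(1),"lid C",C.round(4),"floor",(C-.09*cz).round(4))
    # rail & tray
    g=(W[...,2]>.19)&(W[...,2]<.27)&(W[...,0]>.5)&(W[...,0]<.72)&(abs(W[...,1])<.2)&(hsv[...,1]<70)
    R=W[g];q=np.stack([R@ex,R@ey,R[:,2]],1);md=np.median(q[:,0]);q=q[abs(q[:,0]-md)<.025];print("rail ex,z",np.quantile(q[:,[0,2]],[.05,.5,.95],axis=0).round(3).tolist(),len(q))
    t=(abs(W[...,0]-.484)<.1)&(abs(W[...,1]+.32)<.1)&(W[...,2]>.012)&(W[...,2]<.03)&(hsv[...,1]>60)
    P=(W[t]*1000).astype(np.float32);print("tray rim",len(P),np.median(P[:,2]),cv2.minAreaRect(P[:,:2]))
    t=(abs(W[...,0]-.484)<.05)&(abs(W[...,1]+.31)<.03);print("tray floor z",np.median(W[t][:,2]))
```

```text
top0 93 ext [0.0513 0.0495 0.0072] tilt 31.2 yaw -8.9 lid C [0.5861 0.1138 0.124 ] floor [0.6308 0.1082 0.046 ]
top0 78 ext [0.0505 0.0487 0.0067] tilt 30.0 yaw -6.2 lid C [ 0.5703 -0.0169  0.1238] floor [ 0.6149 -0.0225  0.0459]
top0 62 ext [0.0492 0.046  0.0068] tilt 30.7 yaw -6.7 lid C [ 0.553  -0.1441  0.1231] floor [ 0.5977 -0.1497  0.0452]
rail ex,z [[0.597, 0.229], [0.605, 0.241], [0.615, 0.247]] 852Traceback (most recent call last):
  File "<stdin>", line 25, in <module>
cv2.error: OpenCV(4.12.0) /io/opencv/modules/imgproc/src/convhull.cpp:143: error: (-215:Assertion failed) total >= 0 && (depth == CV_32F || depth == CV_32S) in function 'convexHull'
```

```bash
python3 -m pendant '[1,0.1,0.1,0.1,0.6, 1,0.2,0.35,0.11,1.4,1,0.2,0.35,0.11,1.4,1,0.2,0.35,0.11,1.4,1,0.2,0.35,0.11,1.4,1,0.2,0.35,0.11,1.4,1,0.2,0.35,0.11,1.4,1,0.2,0.35,0.11,1.4,1,0.2,0.35,0.11,1.4,1,0.2,0.35,0.11,1.4,1,0.2,0.35,0.11,1.4,1,0.2,0.35,0.11,1.4]' 120
python3 - <<'E'
from h import *
for n in("top0","side0"):
    p,d,v,k=load(n);W=cloud(d,v,k);hsv=cv2.cvtColor(p,cv2.COLOR_RGB2HSV)
    a=(abs(W[...,0]-.484)<.11)&(abs(W[...,1]+.33)<.11)
    t=a&(hsv[...,1]>70)&(hsv[...,0]<25)&(W[...,2]>-.005)&(W[...,2]<.04)
    m,l,st,c=cv2.connectedComponentsWithStats(t.astype(np.uint8));i=1+st[1:,4].argmax();P=(W[l==i]*1000).astype(np.float32)
    print(n,len(P),cv2.minAreaRect(np.ascontiguousarray(P[:,:2])),np.quantile(P[:,2],[.05,.5,.95]))
E
```

```text
time_s: 1.1
eef_pos: [0.3388, -0.2576, 0.353]
orientation: [3.141, 0.001, 1.633]
wrist_force: [-0.7, -0.4, 0.3]
gripper_width: 0.998
finger_force: 0.0
top0 1938 ((477.66156005859375, -346.3761291503906), (150.71307373046875, 149.3092803955078), 86.26221466064453) [ 0.54199942  7.34514642 19.05680647]
side0 678 ((479.1210632324219, -341.95867919921875), (158.37783813476562, 146.84971618652344), 86.9378890991211) [ 1.46577515  5.43958926 16.5141036 ]
```

```bash
python3 -m pendant '[1,0.21,0.375,-0.04,1.382,1,0.21,0.375,-0.04,1.382,1,0.21,0.375,-0.04,1.382,1,0.21,0.375,-0.04,1.382,1,0.21,0.375,-0.04,1.382,1,0.21,0.375,-0.04,1.382,1,0.21,0.375,-0.04,1.382,1,0.21,0.375,-0.04,1.382,1,0.21,0.375,-0.04,1.382,1,0.21,0.375,-0.04,1.382,1,0.21,0.375,-0.04,1.382,1,0.21,0.375,-0.04,1.382]' 120
python3 - <<'E'
from cell import manip
import cv2,numpy as np
s=manip.sense();print(np.round(s["joint_pos"],3),s["eef_pos"],s["orientation"])
i=manip.camera_info("wrist");p,d=manip.camera("wrist")
np.savez("wr1.npz",p=p,d=d,v=i["view"],k=[i["fx"],i["fy"],i["cx"],i["cy"]])
ps,ds=manip.camera("side");i=manip.camera_info("side");np.savez("side1.npz",p=ps,d=ds,v=i["view"],k=[i["fx"],i["fy"],i["cx"],i["cy"]])
cv2.imwrite("pics/w1.png",np.hstack([cv2.resize(p[...,::-1],(400,300)),cv2.resize(ps[20:320,180:420,::-1],(400,500))[100:400]]))
E
```

```text
time_s: 2.1
eef_pos: [0.5481, 0.1181, 0.3108]
orientation: [3.14, -0.003, 3.013]
wrist_force: [-0.4, -0.1, -0.5]
gripper_width: 1.0
finger_force: 0.0
[ 0.423  0.354 -0.87   1.67   0.28   1.251  0.936] [0.54813733 0.11812474 0.31077077] [ 3.13962077e+00 -2.57698911e-03  3.01288271e+00]
```

View pics/w1.png

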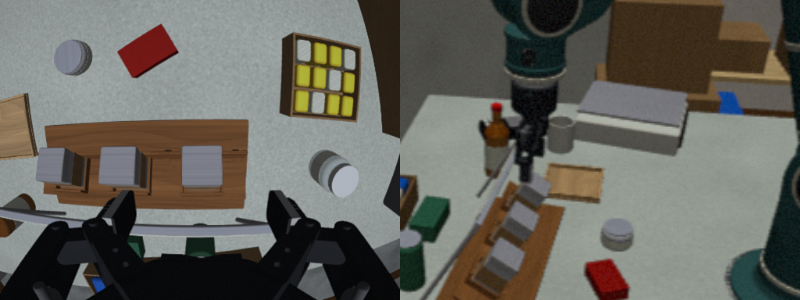

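Run:
```python
from h import *
p,d,v,k=load("side1");W=cloud(d,v,k)
T=np.array([.5481,.1181,.3108]);Y=-.127;ex=np.array([np.cos(Y),np.sin(Y),0]);ey=np.array([-np.sin(Y),np.cos(Y),0])
q=W-T;a,b=q@ex,q@ey
ok=(abs(a)<.13)&(abs(b)<.1)&(d>0)
for z in np.arange(-.01,.3,.015):
    m=ok&(abs(q[...,2]-z)<.0075)
    if m.sum()>3: print(round(z,3),m.sum(),np.quantile(a[m],[.02,.98]).round(3),np.quantile(b[m],[.05,.95]).round(3))
# close look at lids from wrist fisheye
p,d,v,k=load("wr1");h,w=d.shape;u,r=np.meshgrid(np.arange(w)-k[2],np.arange(h)-k[3]);R=np.hypot(u,r)+1e-9;th=R/k[0]
P=np.stack([np.tan(th)*u/R*d,np.tan(th)*r/R*d,d],-1);W=(P-v[:3,3])@v[:3,:3]
cz=-.5*ex+.866*np.array([0,0,1]);cx=.866*ex+.5*np.array([0,0,1])
dx=cv2.Sobel(W,cv2.CV_64F,1,0,ksize=3);dy=cv2.Sobel(W,cv2.CV_64F,0,1,ksize=3);N=np.cross(dy,dx);N/=np.linalg.norm(N,axis=-1,keepdims=True)+1e-9;N*=np.sign(N[...,2:])
for m in((.586,.114),(.570,-.017),(.553,-.144)):
    L=(np.hypot(W[...,0]-m[0],W[...,1]-m[1])<.05)&(W[...,2]>.08)&(W[...,2]<.16)&(N@cz>.95)
    A=W[L];md=np.median(A@cz);A=A[abs(A@cz-md)<.004];q=np.stack([A@cx,A@ey,A@cz],1);lo,hi=np.quantile(q,[.01,.99],axis=0);mid=(lo+hi)/2
    C=mid[0]*cx+mid[1]*ey+mid[2]*cz;print(len(A),(hi-lo).round(4),C.round(4),"floor",(C-.09*cz).round(4))
```

```text
0.005 38 [-0.01   0.011] [-0.048  0.054]
0.02 58 [-0.01   0.011] [-0.047  0.056]
0.035 38 [-0.01   0.012] [-0.048  0.056]
0.05 71 [-0.012  0.014] [-0.048  0.074]
0.065 66 [-0.016  0.012] [-0.057  0.072]
0.08 94 [-0.018  0.013] [-0.011  0.071]
0.095 127 [-0.018  0.019] [-0.011  0.068]
0.11 82 [-0.01   0.015] [0.026 0.065]
0.125 143 [-0.036  0.035] [0.01  0.037]
0.14 149 [-0.035  0.035] [0.01  0.037]
0.155 196 [-0.035  0.035] [0.003 0.036]
0.17 61 [-0.029  0.027] [0.012 0.032]
0.185 207 [-0.045  0.043] [0.01  0.046]
0.2 215 [-0.044  0.043] [0.01  0.047]
0.215 208 [-0.043  0.042] [0.011 0.051]
0.23 195 [-0.043  0.039] [0.014 0.048]
0.245 235 [-0.052  0.046] [-0.003  0.053]
0.26 244 [-0.079  0.057] [-0.005  0.064]
0.275 362 [-0.095  0.066] [-0.005  0.069]
0.29 464 [-0.112  0.069] [-0.012  0.07 ]
1163 [0.0537 0.0547 0.0032] [0.5862 0.1148 0.1229] floor [0.6308 0.1091 0.0449]
1080 [0.0534 0.0536 0.0033] [ 0.5703 -0.0137  0.1226] floor [ 0.6149 -0.0194  0.0447]
864 [0.0539 0.0524 0.0034] [ 0.5543 -0.1423  0.1223] floor [ 0.5989 -0.148   0.0444]
```

```bash
python3 -m pendant '[1,0.02,-0.0016,-0.03,0.004,1,0.024,-0.0016,-0.06,0.004,1,0.024,-0.0016,-0.09,0.004,1,0.024,-0.0016,-0.12,0.004,1,0.0245,-0.0016,-0.15,0.004,1,0.0245,-0.0016,-0.18,0.004,1,0.0245,-0.0016,-0.20,0.004,1,0.0245,-0.0016,-0.216,0.004,1,0.0245,-0.0016,-0.216,0.004,1,0.0245,-0.0016,-0.216,0.004]' 120
python3 - <<'E'
from cell import manip
import cv2,numpy as np
i=manip.camera_info("wrist");p,d=manip.camera("wrist");ps,ds=manip.camera("side")
cv2.imwrite("pics/w2.png",np.hstack([cv2.resize(p[...,::-1],(400,300)),cv2.resize(ps[110:260,180:380,::-1],(400,300))]))
E
```

```text
time_s: 3.03
eef_pos: [0.5718, 0.1121, 0.0963]
orientation: [-3.14, -0.001, 3.004]
wrist_force: [-0.4, -0.3, 0.6]
gripper_width: 0.999
finger_force: 0.0
```

View pics/w2.png

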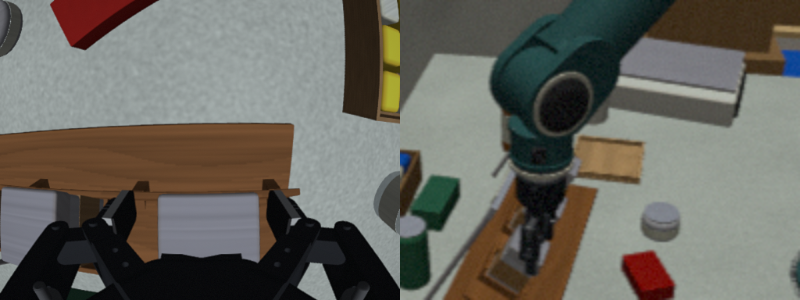

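```bash
python3 -m pendant '[1,0.001,0.0035,-0.003,0.008,1,0.001,0.0035,-0.003,0.008,-1,0.001,0.0035,-0.003,0.008,-1,0.001,0.0035,-0.003,0.008,-1,0.001,0.0035,-0.003,0.008,-1,0.001,0.0035,-0.003,0.008,-1,0.001,0.0035,-0.003,0.008,-1,0.001,0.0035,-0.003,0.008,-1,0.001,0.0035,-0.003,0.008,-1,0.001,0.0035,-0.003,0.008]' 100
```

```text
time_s: 3.97
eef_pos: [0.5731, 0.1173, 0.0939]
orientation: [-3.141, 0.001, 3.016]
wrist_force: [-4.7, -2.4, 10.6]
gripper_width: 0.665
finger_force: 104.5
```

```bash
python3 -m pendant '[-1,-0.0027,0.0003,0.005,0,-1,-0.0054,0.0007,0.01,0,-1,-0.008,0.001,0.015,0,-1,-0.0107,0.0013,0.02,0,-1,-0.0133,0.0017,0.025,0,-1,-0.016,0.002,0.029,0,-1,-0.016,0.002,0.029,0,-1,-0.016,0.002,0.029,0,-1,-0.016,0.002,0.029,0,-1,-0.016,0.002,0.029,0]' 100
python3 - <<'E'
from cell import manip
import cv2,numpy as np
s=manip.sense();print(s["wrist_force"],s["ft_torque"],np.round(s["joint_efforts"],2))
i=manip.camera_info("wrist");p,d=manip.camera("wrist");ps,ds=manip.camera("side")
cv2.imwrite("pics/w3.png",np.hstack([cv2.resize(p[...,::-1],(400,300)),cv2.resize(ps[160:260,190:323,::-1],(400,300))]))
E
```

```text
time_s: 4.8
eef_pos: [0.557, 0.1191, 0.122]
orientation: [-3.141, -0.0, 3.016]
wrist_force: [0.3, -0.9, -0.6]
gripper_width: 0.665
finger_force: 106.0
[ 0.2864936  -0.88967886 -0.5812661 ] [-0.0712011  -0.13739658  0.00870321] [-1.300e-01 -8.139e+01 -1.699e+01 -3.410e+01 -1.000e-01  3.000e-02
 -0.000e+00]
```

View pics/w3.png

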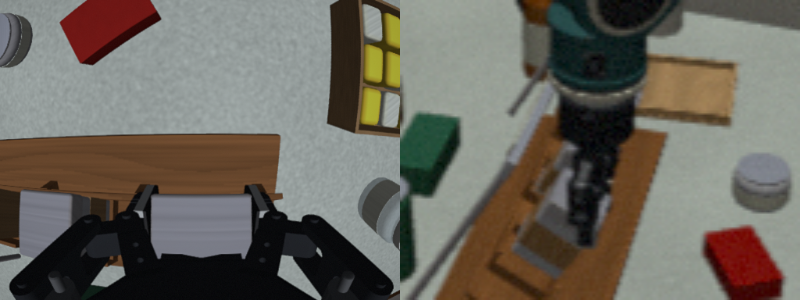

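```bash
cat >> h.py <<'E'
def wcloud(d,v,k):
    h,w=d.shape;u,r=np.meshgrid(np.arange(w)-k[2],np.arange(h)-k[3]);R=np.hypot(u,r)+1e-9;th=R/k[0]
    return (np.stack([np.tan(th)*u/R*d,np.tan(th)*r/R*d,d],-1)-v[:3,3])@v[:3,:3]
Y=-.125;ex=np.array([np.cos(Y),np.sin(Y),0]);ey=np.array([-np.sin(Y),np.cos(Y),0]);up=np.array([0,0,1.])
O=np.array([.615,-.0198,.0447]);cz=-.5*ex+.866*up;cx=.866*ex+.5*up
def lids(manip):
    i=manip.camera_info("wrist");p,d=manip.camera("wrist");W=wcloud(d,i["view"],[i["fx"],i["fy"],i["cx"],i["cy"]])
    dx=cv2.Sobel(W,cv2.CV_64F,1,0,ksize=3);dy=cv2.Sobel(W,cv2.CV_64F,0,1,ksize=3);N=np.cross(dy,dx);N/=np.linalg.norm(N,axis=-1,keepdims=True)+1e-9;N*=np.sign(N[...,2:])
    q=W-O;q=np.stack([q@cx,q@ey,q@cz],-1)
    for y in(.13,0,-.13):
        L=(abs(q[...,1]-y)<.03)&(abs(q[...,0])<.05)&(q[...,2]>.07)&(q[...,2]<.19)&(N@cz>.9)
        A=q[L]
        if len(A)<50: print(y,"few");continue
        A=A[abs(A[:,2]-np.median(A[:,2]))<.005];B=W[L];n=np.linalg.svd(B-B.mean(0))[2][2];n*=np.sign(n[2])
        print("pocket",y,len(A),"lo",A.min(0).round(3),"hi",A.max(0).round(3),"lid cz",np.median(A[:,2]).round(4),"tilt",np.degrees(np.arctan2(-(n@ex),n[2])).round(1))
    return p
E
python3 - <<'E'
from h import *;from cell import manip;lids(manip)
E
```

```text
pocket 0.13 2229 lo [-0.03   0.102  0.12 ] hi [0.006 0.159 0.126] lid cz 0.1229 tilt -75.6
pocket 0 2260 lo [-0.029 -0.028  0.088] hi [0.028 0.029 0.092] lid cz 0.09 tilt 30.1
-0.13 few
```

```bash
python3 -m pendant '[-1,0.004,-0.0005,-0.007,0,-1,0.008,-0.001,-0.014,0,-1,0.012,-0.0015,-0.021,0,-1,0.0155,-0.002,-0.0275,0,-1,0.016,-0.002,-0.029,0,-1,0.016,-0.002,-0.029,0,1,0.016,-0.002,-0.029,0,1,0.016,-0.002,-0.029,0,1,0.016,-0.002,-0.029,0,1,0.016,-0.002,-0.029,0,1,0.016,-0.002,-0.029,0,1,0.016,-0.002,-0.029,0]' 100
python3 -m pendant '[1,0,0,0.02,0,1,0,0,0.04,0,1,0,0,0.06,0,1,0,0,0.08,0,1,-0.004,-0.03,0.08,0,1,-0.008,-0.065,0.08,0,1,-0.012,-0.1,0.08,0,1,-0.016,-0.129,0.08,0,1,-0.016,-0.129,0.08,0,1,-0.016,-0.129,0.08,0]' 100
python3 - <<'E'
from h import *;from cell import manip;lids(manip)
E
```

```text
time_s: 5.95
eef_pos: [0.573, 0.1172, 0.0931]
orientation: [-3.142, -0.0, 3.016]
wrist_force: [-0.1, 0.2, -0.2]
gripper_width: 0.997
finger_force: 0.0
time_s: 6.78
eef_pos: [0.5569, -0.0136, 0.1732]
orientation: [-3.141, 0.0, 3.013]
wrist_force: [0.7, 0.8, 0.1]
gripper_width: 0.999
finger_force: 0.0
pocket 0.13 2674 lo [-0.029  0.101  0.088] hi [0.028 0.159 0.093] lid cz 0.0904 tilt 30.0
pocket 0 3147 lo [-0.029 -0.029  0.088] hi [0.028 0.028 0.093] lid cz 0.0901 tilt 30.0
pocket -0.13 2628 lo [-0.028 -0.158  0.087] hi [ 0.028 -0.1    0.092] lid cz 0.0898 tilt 30.0
```

```bash
python3 -m pendant '[1,0,0,-0.025,0,1,0,0,-0.05,0,1,0,0,-0.075,0,1,0,0,-0.08,0,1,0,0,-0.08,0,-1,0,0,-0.08,0,-1,0,0,-0.08,0,-1,0,0,-0.08,0,-1,0,0,-0.08,0,-1,0,0,-0.08,0,-1,0,0,-0.08,0,-1,0,0,-0.08,0]' 100
python3 -m pendant '[-1,-0.0027,0.0003,0.005,0,-1,-0.0054,0.0007,0.01,0,-1,-0.008,0.001,0.015,0,-1,-0.0107,0.0013,0.02,0,-1,-0.0133,0.0017,0.025,0,-1,-0.016,0.002,0.029,0,-1,-0.016,0.002,0.029,0,-1,-0.016,0.002,0.029,0,-1,-0.016,0.002,0.029,0,-1,-0.016,0.002,0.029,0]' 100
python3 - <<'E'
from h import *;from cell import manip;s=manip.sense();print(s["wrist_force"],s["ft_torque"]);lids(manip)
E
```

```text
time_s: 7.83
eef_pos: [0.5578, -0.0114, 0.0951]
orientation: [-3.142, 0.002, 3.016]
wrist_force: [-4.4, 1.0, 11.6]
gripper_width: 0.662
finger_force: 103.8
time_s: 8.67
eef_pos: [0.5414, -0.0098, 0.1224]
orientation: [3.142, 0.001, 3.016]
wrist_force: [4.2, -0.8, 5.9]
gripper_width: 0.665
finger_force: 106.7
[ 4.18270043 -0.78764784  5.9439328 ] [-0.38561103 -1.38192951  0.07038003]
pocket 0.13 2383 lo [-0.029  0.101  0.087] hi [0.027 0.159 0.093] lid cz 0.0904 tilt 30.0
pocket 0 2319 lo [-0.03  -0.027  0.12 ] hi [0.007 0.029 0.124] lid cz 0.1222 tilt -76.2
pocket -0.13 2258 lo [-0.029 -0.158  0.087] hi [ 0.028 -0.101  0.092] lid cz 0.0898 tilt 30.1
```

```bash
python3 -m pendant '[-1,0.0015,-0.0002,0.001,0,-1,0.003,-0.0004,0.0015,0,-1,0.003,-0.0004,0.0015,0,-1,0.003,-0.0004,0.0015,0,-1,0.003,-0.0004,0.0015,0]' 120
python3 - <<'E'
from h import *;from cell import manip;s=manip.sense();print(s["wrist_force"],s["ft_torque"]);
E
```

```text
time_s: 9.13
eef_pos: [0.5436, -0.0101, 0.1234]
orientation: [-3.141, -0.001, 3.016]
wrist_force: [-0.5, 0.0, -0.3]
gripper_width: 0.66
finger_force: 127.0
[-0.45579149  0.01917457 -0.28947372] [ 0.00106537  0.04487883 -0.05229053]
```

```bash
python3 -m pendant '[-1,0.004,-0.0005,-0.007,0,-1,0.007,-0.001,-0.014,0,-1,0.01,-0.0012,-0.021,0,-1,0.013,-0.0016,-0.0285,0,-1,0.013,-0.0016,-0.0305,0,-1,0.013,-0.0016,-0.0305,0,1,0.013,-0.0016,-0.0305,0,1,0.013,-0.0016,-0.0305,0,1,0.013,-0.0016,-0.0305,0,1,0.013,-0.0016,-0.0305,0,1,0.013,-0.0016,-0.0305,0,1,0.013,-0.0016,-0.0305,0]' 100
python3 -m pendant '[1,0,0,0.02,0,1,0,0,0.04,0,1,0,0,0.06,0,1,0,0,0.08,0,1,-0.004,-0.03,0.08,0,1,-0.008,-0.065,0.08,0,1,-0.012,-0.1,0.08,0,1,-0.016,-0.129,0.08,0,1,-0.016,-0.129,0.08,0,1,-0.016,-0.129,0.08,0]' 100
python3 - <<'E'
from h import *;from cell import manip;lids(manip)
E
```

```text
time_s: 10.13
eef_pos: [0.5569, -0.0117, 0.093]
orientation: [-3.142, -0.0, 3.016]
wrist_force: [-0.1, 0.4, 0.1]
gripper_width: 0.997
finger_force: 0.0
time_s: 10.97
eef_pos: [0.5406, -0.1425, 0.173]
orientation: [-3.141, -0.0, 3.013]
wrist_force: [0.3, 0.7, 1.1]
gripper_width: 0.998
finger_force: 0.0
0.13 few
pocket 0 2650 lo [-0.029 -0.029  0.087] hi [0.028 0.029 0.092] lid cz 0.0902 tilt 30.0
pocket -0.13 3254 lo [-0.028 -0.159  0.088] hi [ 0.029 -0.102  0.092] lid cz 0.09 tilt 30.0
```

```bash
python3 -m pendant '[1,0,-0.001,-0.025,0,1,0,-0.001,-0.05,0,1,0,-0.001,-0.075,0,1,0,-0.001,-0.08,0,1,0,-0.001,-0.08,0,-1,0,-0.001,-0.08,0,-1,0,-0.001,-0.08,0,-1,0,-0.001,-0.08,0,-1,0,-0.001,-0.08,0,-1,0,-0.001,-0.08,0,-1,0,-0.001,-0.08,0,-1,0,-0.001,-0.08,0]' 120
python3 -m pendant '[-1,-0.0024,0.0003,0.005,0,-1,-0.0045,0.0006,0.01,0,-1,-0.007,0.0009,0.015,0,-1,-0.01,0.0012,0.02,0,-1,-0.0125,0.0015,0.025,0,-1,-0.0145,0.0018,0.0295,0,-1,-0.0145,0.0018,0.0295,0,-1,-0.0145,0.0018,0.0295,0,-1,-0.0145,0.0018,0.0295,0,-1,-0.0145,0.0018,0.0295,0]' 120
python3 - <<'E'
from h import *;from cell import manip;s=manip.sense();print(s["wrist_force"],s["ft_torque"]);lids(manip)
E
```

```text
time_s: 12.02
eef_pos: [0.5418, -0.1416, 0.0953]
orientation: [-3.141, 0.002, 3.016]
wrist_force: [-5.1, 1.6, 15.8]
gripper_width: 0.656
finger_force: 125.7
time_s: 12.85
eef_pos: [0.5264, -0.14, 0.1225]
orientation: [-3.142, -0.0, 3.016]
wrist_force: [1.1, -0.9, -3.4]
gripper_width: 0.654
finger_force: 127.9
[ 1.14036359 -0.91982418 -3.39592787] [-0.15646497 -0.09983347 -0.06660475]
0.13 few
pocket 0 2520 lo [-0.029 -0.029  0.087] hi [0.028 0.029 0.093] lid cz 0.0903 tilt 30.1
pocket -0.13 2312 lo [-0.029 -0.159  0.119] hi [ 0.007 -0.102  0.126] lid cz 0.1212 tilt -75.1
```

```bash
python3 -m pendant '[-1,-0.004,0.0005,0.009,0,-1,-0.009,0.001,0.018,0,-1,-0.014,0.0017,0.027,0,-1,-0.019,0.0023,0.036,0,-1,-0.023,0.003,0.046,0,-1,-0.03,0.003,0.06,0,-1,-0.035,0,0.075,0,-1,-0.04,-0.01,0.085,0,-1,-0.045,-0.02,0.085,0,-1,-0.05,-0.035,0.085,0,-1,-0.056,-0.05,0.085,0,-1,-0.062,-0.07,0.085,0]' 120
python3 -m pendant '[-1,-0.006,-0.02,0,0,-1,-0.012,-0.04,0,0.01,-1,-0.02,-0.06,-0.01,0.02,-1,-0.027,-0.08,-0.02,0.03,-1,-0.035,-0.1,-0.03,0.04,-1,-0.042,-0.115,-0.045,0.05,-1,-0.0485,-0.1267,-0.06,0.06,-1,-0.0485,-0.1267,-0.075,0.06,-1,-0.0485,-0.1267,-0.085,0.06,-1,-0.0485,-0.1267,-0.095,0.06,-1,-0.0485,-0.1267,-0.1,0.06,-1,-0.0485,-0.1267,-0.1,0.06]' 120
python3 - <<'E'
from cell import manip
from h import *
s=manip.sense();print(s["wrist_force"])
p,d=manip.camera("wrist");ps,ds=manip.camera("side");i=manip.camera_info("side")
np.savez("side2.npz",p=ps,d=ds,v=i["view"],k=[i["fx"],i["fy"],i["cx"],i["cy"]])
cv2.imwrite("pics/w4.png",np.hstack([cv2.resize(p[...,::-1],(400,300)),cv2.resize(ps[130:220,230:350,::-1],(400,300))]))
E
```

```text
time_s: 13.9
eef_pos: [0.4637, -0.2103, 0.2077]
orientation: [-3.141, -0.0, 3.017]
wrist_force: [1.1, 0.7, -4.5]
gripper_width: 0.66
finger_force: 128.2
time_s: 14.9
eef_pos: [0.4159, -0.336, 0.107]
orientation: [3.141, -0.001, 3.076]
wrist_force: [0.0, -0.5, -4.6]
gripper_width: 0.661
finger_force: 128.3
[ 0.0134968  -0.46083609 -4.56951385]
```

View pics/w4.png

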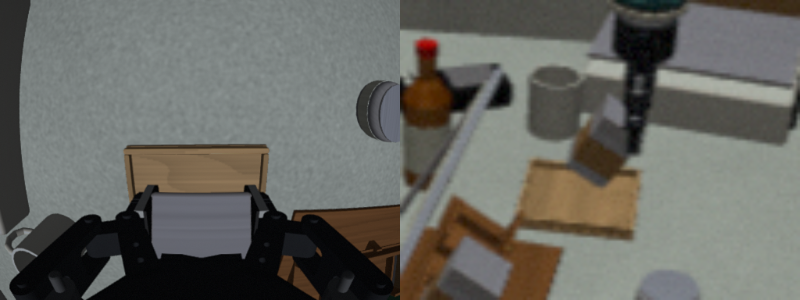

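```bash
python3 -m pendant '[-1,0,0,-0.01,0,-1,0,0,-0.02,0,-1,0,0,-0.028,0,-1,0,0,-0.033,0,-1,0,0,-0.033,0]' 120
python3 -m pendant '[-1,0,0,-0.002,0,-1,0,0,-0.004,0,-1,0,0,-0.004,0]' 120
python3 -m pendant '[-1,0,0,-0.001,0,-1,0,0,-0.002,0,-1,0,0,-0.002,0]' 120
```

```text
time_s: 15.42
eef_pos: [0.4155, -0.3362, 0.0734]
orientation: [3.14, -0.001, 3.076]
wrist_force: [-0.0, -0.2, -4.2]
gripper_width: 0.663
finger_force: 128.4
time_s: 15.67
eef_pos: [0.4162, -0.3368, 0.0708]
orientation: [-3.141, 0.0, 3.076]
wrist_force: [0.5, 0.5, -3.1]
gripper_width: 0.659
finger_force: 129.0
time_s: 15.92
eef_pos: [0.4162, -0.3368, 0.0702]
orientation: [-3.14, -0.0, 3.076]
wrist_force: [-10.8, 6.8, 28.7]
gripper_width: 0.657
finger_force: 133.1
```

```bash
python3 -m pendant '[-1,0,0,0.001,0,-1,0.002,-0.0001,0.0015,0,-1,0.005,-0.0003,0.0025,0,-1,0.008,-0.0005,0.0035,0,-1,0.0105,-0.0007,0.0043,0,-1,0.013,-0.0008,0.005,0,-1,0.013,-0.0008,0.005,0]' 35
python3 - <<'E'
from cell import manip
from h import *
p,d=manip.camera("wrist");i=manip.camera_info("wrist")
W=wcloud(d,i["view"],[i["fx"],i["fy"],i["cx"],i["cy"]]);np.savez("wr5.npz",W=W,p=p)
hs=cv2.cvtColor(p,cv2.COLOR_RGB2HSV);B=W[265:315,210:300].reshape(-1,3);n=np.linalg.svd(B-B.mean(0))[2][2];n*=np.sign(n[2]);print("tilt",np.degrees(np.arctan2(-n[0],n[2])),B.mean(0))
E
```

```text
time_s: 16.5
eef_pos: [0.4297, -0.3374, 0.0738]
orientation: [3.142, 0.001, 3.076]
wrist_force: [0.1, -0.3, -4.7]
gripper_width: 0.658
finger_force: 128.6
tilt -45.971297968074246 [ 0.43254286 -0.33903169  0.09623366]
```

```bash
python3 -m pendant '[-1,0,0,0,0,-1,0,0,-0.003,0,-1,0,0,-0.003,0]' 35
python3 - <<'E'
from cell import manip
from h import *
z=np.load("wr5.npz");W=z["W"]
# tilt profile along the image column through the tin's lid
for r in range(225,330,8): print(r,W[r,256].round(3),z["p"][r,256])
E
```

```text
time_s: 16.8
eef_pos: [0.429, -0.3376, 0.0706]
orientation: [-3.141, 0.0, 3.076]
wrist_force: [-0.3, -0.7, 1.5]
gripper_width: 0.66
finger_force: 129.6
225 [ 0.438 -0.339  0.005] [133 110  82]
233 [ 0.445 -0.339  0.005] [141 117  88]
241 [ 0.451 -0.34   0.006] [129 107  80]
249 [ 0.418 -0.337  0.086] [76 75 80]
257 [ 0.42  -0.338  0.089] [106 107 117]
265 [ 0.423 -0.338  0.09 ] [106 108 118]
273 [ 0.427 -0.338  0.092] [101 103 111]
281 [ 0.429 -0.338  0.094] [102 103 113]
289 [ 0.432 -0.338  0.096] [104 106 116]
297 [ 0.436 -0.339  0.097] [103 104 114]
305 [ 0.438 -0.339  0.1  ] [103 105 115]
313 [ 0.442 -0.339  0.101] [102 103 113]
321 [ 0.445 -0.339  0.103] [102 104 113]
329 [ 0.419 -0.337  0.137] [73 74 82]
```

```bash
python3 -m pendant '[0.25,0,0,0,0,0.25,0,0,0,0]' 20;python3 -m pendant '[0.29,0,0,0,0,0.29,0,0,0,0]' 20
```

```text
time_s: 16.97
eef_pos: [0.429, -0.3376, 0.0708]
orientation: [-3.141, 0.0, 3.076]
wrist_force: [-1.0, 0.6, -2.0]
gripper_width: 0.66
finger_force: 129.2
time_s: 17.13
eef_pos: [0.429, -0.3376, 0.0707]
orientation: [-3.141, 0.0, 3.076]
wrist_force: [0.5, -1.1, -1.9]
gripper_width: 0.656
finger_force: 129.1
```

```bash
python3 -m pendant '[-1,0,0,-0.001,0,-1,0,0,-0.002,0,-1,0.001,0,-0.003,0,-1,0.002,0,-0.003,0]' 20;python3 -m pendant '[-1,0.002,0,0,0,-1,0.004,0,0.0005,0,-1,0.006,0,0.001,0]' 20
cat > tilt.py <<'E'
from cell import manip
from h import *
i=manip.camera_info("wrist");p,d=manip.camera("wrist");W=wcloud(d,i["view"],[i["fx"],i["fy"],i["cx"],i["cy"]])
S=W[200:326,240:272].reshape(-1,3);S=S[(S[:,2]>.07)&(S[:,2]<.125)];m=np.median(S,0)
for _ in range(4):
    n=np.linalg.svd(S-S.mean(0),full_matrices=False)[2][2];n*=np.sign(n[2]);r=(S-S.mean(0))@n;S=S[abs(r)<max(.002,1.5*r.std())]
print(len(S),"tilt",np.degrees(np.arctan2(-n[0],n[2])).round(1),"lid x",S[:,0].min().round(3),S[:,0].max().round(3),"z",S[:,2].min().round(3),S[:,2].max().round(3),"y",S[:,1].mean().round(3))
E
python3 tilt.py
```

```text
time_s: 17.47
eef_pos: [0.4299, -0.3377, 0.0701]
orientation: [-3.139, -0.003, 3.075]
wrist_force: [-35.2, 11.7, 74.7]
gripper_width: 0.662
finger_force: 138.0
time_s: 17.72
eef_pos: [0.4356, -0.3379, 0.0707]
orientation: [-3.139, -0.003, 3.075]
wrist_force: [-29.0, 8.3, 53.3]
gripper_width: 0.658
finger_force: 136.6
2508 tilt 28.4 lid x 0.422 0.454 z 0.082 0.102 y -0.339
```

```bash
python3 -m pendant '[-1,0.002,0,0.0005,0,-1,0.004,0,0.001,0,-1,0.006,0,0.0015,0]' 20;python3 -m pendant '[-1,0.002,0,0.0005,0,-1,0.004,0,0.001,0,-1,0.006,0,0.0015,0]' 20;python3 tilt.py
```

```text
time_s: 18.02
eef_pos: [0.4411, -0.3383, 0.0712]
orientation: [-3.14, -0.004, 3.074]
wrist_force: [-5.3, -0.4, 9.9]
gripper_width: 0.663
finger_force: 131.8
time_s: 18.27
eef_pos: [0.449, -0.3373, 0.0716]
orientation: [3.141, -0.0, 3.076]
wrist_force: [-0.4, 0.3, -4.9]
gripper_width: 0.657
finger_force: 130.7
2526 tilt 28.4 lid x 0.435 0.467 z 0.083 0.103 y -0.338
```

```bash
python3 -m pendant '[-1,0,0,0.006,0,-1,-0.015,0.001,0.008,0,-1,-0.03,0.002,0.008,0,-1,-0.045,0.003,0.008,0,-1,-0.055,0.003,0.008,0,-1,-0.055,0.003,0.008,0]' 20
python3 - <<'E'
from cell import manip
from h import *
i=manip.camera_info("wrist");p,d=manip.camera("wrist");W=wcloud(d,i["view"],[i["fx"],i["fy"],i["cx"],i["cy"]])
for r in range(170,330,5): print(r,W[r,256].round(3),end=";")
cv2.imwrite("pics/w6.png",p[100:384,:,::-1])
E
python3 tilt.py
```

```text
time_s: 18.82
eef_pos: [0.392, -0.3347, 0.0798]
orientation: [-3.141, -0.001, 3.075]
wrist_force: [0.6, -1.4, -4.5]
gripper_width: 0.657
finger_force: 130.5
170 [ 0.363 -0.334 -0.   ];175 [ 0.367 -0.334 -0.   ];180 [ 0.37  -0.334 -0.001];185 [ 0.374 -0.335 -0.001];190 [ 0.378 -0.335 -0.001];195 [ 0.382 -0.335 -0.   ];200 [ 0.386 -0.335 -0.   ];205 [ 0.39  -0.336 -0.001];210 [ 0.393 -0.336 -0.   ];215 [ 0.398 -0.336 -0.001];220 [ 0.401 -0.336 -0.   ];225 [ 0.405 -0.337  0.002];230 [ 0.404 -0.337  0.013];235 [ 0.406 -0.337  0.017];240 [ 0.415 -0.337  0.006];245 [ 0.419 -0.338  0.006];250 [ 0.38  -0.335  0.094];255 [ 0.382 -0.335  0.095];260 [ 0.384 -0.335  0.095];265 [ 0.385 -0.335  0.098];270 [ 0.388 -0.335  0.098];275 [ 0.39  -0.335  0.098];280 [ 0.392 -0.335  0.1  ];285 [ 0.393 -0.336  0.102];290 [ 0.396 -0.336  0.102];295 [ 0.398 -0.336  0.102];300 [ 0.399 -0.336  0.105];305 [ 0.402 -0.336  0.104];310 [ 0.403 -0.336  0.107];315 [ 0.406 -0.336  0.107];320 [ 0.407 -0.337  0.109];325 [ 0.409 -0.337  0.11 ];2519 tilt 28.4 lid x 0.38 0.412 z 0.091 0.111 y -0.336
```

View pics/w6.png

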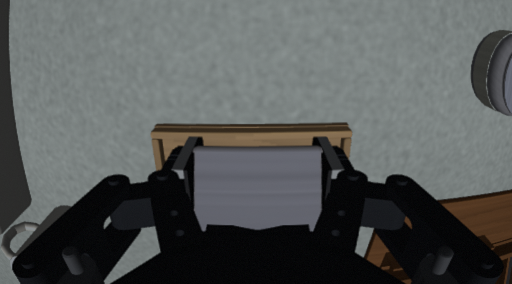

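```bash
python3 -m pendant '[-1,-0.002,0,-0.003,0,-1,-0.002,0,-0.006,0,-1,-0.002,0,-0.0075,0,-1,-0.002,0,-0.0085,0,-1,-0.002,0,-0.0085,0]' 20
```

```text
time_s: 19.33
eef_pos: [0.3923, -0.3343, 0.0712]
orientation: [3.141, -0.0, 3.076]
wrist_force: [-2.4, 1.4, 2.0]
gripper_width: 0.659
finger_force: 131.6
```

```bash
python3 -m pendant '[0.34,0,0,0,0,0.36,0,0,0,0,0.37,0,0,0,0,0.38,0,0,0,0,0.38,0,0,0,0,0.38,0,0,0,0]' 20; python3 tilt.py
```

```text
time_s: 19.83
eef_pos: [0.3921, -0.3346, 0.0713]
orientation: [-3.141, 0.0, 3.076]
wrist_force: [-0.5, -0.7, 0.1]
gripper_width: 0.695
finger_force: 0.0
636 tilt -87.1 lid x 0.42 0.423 z 0.07 0.088 y -0.338
```

```bash
python3 -m pendant '[1,0,0,0.0,0,1,0,0,0.02,0,1,0,0,0.05,0,1,0,0,0.08,0,1,0.02,-0.001,0.08,0,1,0.04,-0.002,0.08,0,1,0.056,-0.003,0.08,0,1,0.056,-0.003,0.08,0,1,0.056,-0.003,0.08,0]' 40
python3 - <<'E'
from cell import manip
from h import *
for n in("wrist","side"):
    i=manip.camera_info(n);p,d=manip.camera(n);k=[i["fx"],i["fy"],i["cx"],i["cy"]]
    W=(wcloud if n=="wrist" else cloud)(d,i["view"],k)
    t=(abs(W[...,0]-.45)<.06)&(abs(W[...,1]+.34)<.06)&(W[...,2]>.085)&(W[...,2]<.105);P=W[t]
    print(n,len(P),np.median(P[:,2]),cv2.minAreaRect((P[:,:2]*1000).astype(np.float32)) if len(P)>9 else 0)
    if n=="wrist": pw=p
cv2.imwrite("pics/w7.png",np.hstack([cv2.resize(pw[...,::-1],(400,300)),cv2.resize(p[130:220,230:350,::-1],(400,300))]))
E
```

```text
time_s: 20.63
eef_pos: [0.4484, -0.3371, 0.151]
orientation: [3.141, 0.0, 3.077]
wrist_force: [-0.4, -0.2, -0.4]
gripper_width: 1.0
finger_force: 0.0
wrist 7305 0.09565354909644853 ((449.2425231933594, -338.2807922363281), (59.73313903808594, 59.46329879760742), 86.45579528808594)
side 126 0.09448835971251833 ((452.47271728515625, -335.56982421875), (58.089195251464844, 69.01174926757812), 0.833319902420044)
```

View pics/w7.png

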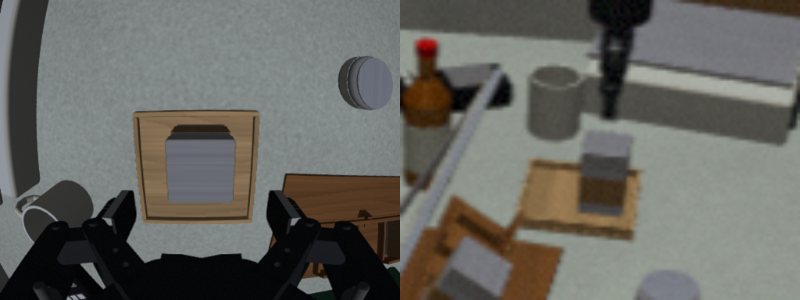

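```bash
python3 -m pendant '[1,0.001,-0.0015,-0.03,0,1,0.001,-0.0015,-0.06,0,1,0.001,-0.0015,-0.08,0,1,0.001,-0.0015,-0.08,0,-1,0.001,-0.0015,-0.08,0,-1,0.001,-0.0015,-0.08,0,-1,0.001,-0.0015,-0.08,0,-1,0.001,-0.0015,-0.08,0,-1,0.001,-0.0015,-0.08,0,-1,0.001,-0.0015,-0.08,0,-1,0.001,-0.0015,-0.08,0,-1,0.001,-0.0015,-0.08,0]' 40
python3 -m pendant '[-1,0,0,0.003,0,-1,0.006,-0.001,0.004,0,-1,0.012,-0.002,0.004,0,-1,0.018,-0.003,0.004,0,-1,0.024,-0.005,0.004,0,-1,0.024,-0.005,0.004,0,-1,0.024,-0.005,0.002,0,-1,0.024,-0.005,0.0005,0,-1,0.024,-0.005,0,0,-1,0.024,-0.005,0,0,-1,0.024,-0.005,0,0]' 40; python3 tilt.py
```

```text
time_s: 21.73
eef_pos: [0.4496, -0.3393, 0.0729]
orientation: [-3.14, 0.002, 3.076]
wrist_force: [-1.8, 3.0, 8.2]
gripper_width: 0.676
finger_force: 43.2
time_s: 22.65
eef_pos: [0.4736, -0.3433, 0.0725]
orientation: [-3.141, 0.001, 3.077]
wrist_force: [-4.6, 7.9, 22.4]
gripper_width: 0.67
finger_force: 46.6
2275 tilt 20.1 lid x 0.443 0.498 z 0.07 0.098 y -0.344
```

```bash
python3 -m pendant '[-1,0,0,0.001,0,0.3,0,0,0.001,0,1,0,0,0.001,0,1,0,0,0.001,0,1,0,0,0.001,0,1,0,0,0.001,0,1,0,0,0.03,0,1,0,0,0.06,0,1,0,0,0.09,0,1,-0.03,0,0.12,0,1,-0.06,0,0.14,0,1,-0.06,0,0.14,0]' 40
python3 - <<'E'
from cell import manip
from h import *
T=np.array([.478,-.345]);a=-.065;R=np.array([[np.cos(a),np.sin(a)],[-np.sin(a),np.cos(a)]])
i=manip.camera_info("wrist");p,d=manip.camera("wrist");W=wcloud(d,i["view"],[i["fx"],i["fy"],i["cx"],i["cy"]])
t=(abs(W[...,0]-.47)<.06)&(abs(W[...,1]+.34)<.06)&(W[...,2]>.085)&(W[...,2]<.105);P=W[t]
b=cv2.minAreaRect((P[:,:2]*1000).astype(np.float32));n=np.linalg.svd(P-P.mean(0),full_matrices=False)[2][2]
print(b,np.median(P[:,2]),"normal",n.round(3),"tray xy",R@(np.array(b[0])/1000-T))
p2,d2=manip.camera("top");p,_=manip.camera("side")
W=cloud(d2,manip.camera_info("top")["view"],load("top0")[3]);p0,d0,v,k=load("top0");W0=cloud(d0,v,k)
print("top diff rack",[(W[r-6:r+6,c-6:c+6,2].mean()-W0[r-6:r+6,c-6:c+6,2].mean()).round(4) for c,r in((199,199),(239,204),(279,208))])
cv2.imwrite("pics/w8.png",np.hstack([cv2.resize(p2[110:290,110:410,::-1],(400,300)),cv2.resize(p[90:290,120:387,::-1],(400,300))]))
E
```

```text
time_s: 23.7
eef_pos: [0.4099, -0.3457, 0.2145]
orientation: [-3.137, 0.001, 3.073]
wrist_force: [-0.0, -1.2, 1.0]
gripper_width: 1.003
finger_force: 0.0
((472.0509338378906, -342.92822265625), (59.9560432434082, 58.556793212890625), 86.20783996582031) 0.09558642091476788 normal [-0.037  0.     0.999] tray xy [-0.00607107  0.00168099]
top diff rack [np.float64(0.0003), np.float64(-0.0111), np.float64(-0.0988)]
```

View pics/w8.png

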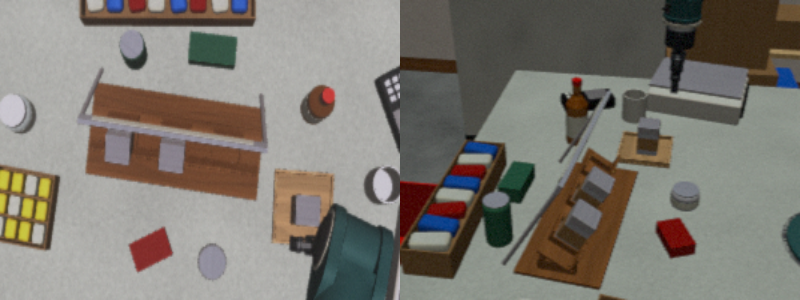

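```bash
python3 -c "
from cell import manip
print(manip.hand_in())"
```

```text
the job is handed in; nothing more can be done
None
```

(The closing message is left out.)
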